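Set the code reader on its focus rail

TASK

Set the code reader to its working distance: with a fingertip press down the rubber plate in the middle of the reader's slide to free its brake, keep it pressed and push the slide along the rail until it rests against the stop collar, then let the plate spring up again and come away. Do not force the slide along while its brake is on, do not shove the stop collar out of its place, and leave the canister, bottle, screwdriver and tub where they are; nothing is to be picked up.

Things in the scene. Friction and masses are not known exactly. Their poses are not given: they have to be found in the camera images.
- rail: Focus rail fixed to the bench: aluminium base plate 120 x 480 x 8 mm (x, y, z), origin at the centre of its underside on the bench. Its y axis runs along the rail and points from the slide towards the stop collar and the canister; z up. On it a steel rail bar 30 mm wide, top at z 30 mm, with a black end block 42 mm high at each end.
- reader_slide (a joint): Position of the grey reader slide along the rail, m, grows along the rail's +y (towards the stop collar). The slide is a saddle 60 mm wide and 120 mm long, 0.3 to 0.7 kg. Freed, it needs only 1 to 2 N to push; with its brake on it holds about 20 N and must not be forced.
- brake_plate (a joint): How far the brake plate is pressed down, m: 0 = up, brake on; 0.006 = fully down. It is sprung: it starts to move at 2 N, takes about 12 N at 4 mm and 14 N when fully down. The brake eases as the plate goes down and is wholly off from about 3.5 mm. Let go, the plate springs up and the brake holds again.
- plate_top (a point): Centre of the top of the black ribbed rubber brake plate, in the middle of the slide, 50 mm above the bench when up; moves with the plate. Axes as the rail's. Press here. The plate (52 mm across the rail, 56 mm along it) is the floor of a pocket 56 mm long along the rail, open at both sides, between two cross walls of the slide whose tops are 62 mm above the bench.
- slide_nose (a point): Middle of the front (+y) end face of the slide, 60 mm ahead of the plate's centre, 36 mm above the bench: the face that meets the stop collar.
- stop_face (a point): Middle of the face of the stop collar that the slide meets, 36 mm above the bench. The collar is a dark steel block across the rail, 60 mm wide, 18 mm along the rail, top 40 mm above the bench, with a round steel screw head (18 mm diameter, 12 mm high) on top. It is clamped to the rail and slips only when pushed with more than about 45 N.
- canister: White ribbed canister, 92 mm diameter over its lid, 97 mm high, loose on a round pad at the far (+y) end of the base plate; origin at the centre of its underside. Leave alone.
- wash_bottle: White bottle with a blue cap, 64 mm diameter, 150 mm high, loose; origin at the centre of its underside. Leave alone.
- driver: Screwdriver with a black handle, 180 mm long, lying on the bench roughly parallel to the rail, loose; origin on the bench below it, handle to its -x. Leave alone.
- tub: Open white tub, 76 mm diameter, 80 mm high, loose; origin at the centre of its underside. Leave alone.
- reader_top (a point): Centre of the top of the black code reader, a block 46 mm across the rail, 23 mm along it, fixed on the slide just beyond the pocket's front wall, 48 mm ahead (+y) of the plate's centre; its top is 80 mm above the bench, 30 mm higher than the plate.

How it is judged:
By the outcome, as a careful person would: the job done as asked, in the order asked, and still so for the second after the job is handed in, with the robot touching nothing.
It also fails if it takes over 40 s, if anything falls off the work surface, if the arm or the gripper's body presses on something with over 40 N, if the wrist force passes 120 N, or if a joint passes its speed limit or range.

ROBOT

A 7-joint arm with a two-finger parallel gripper is mounted at the origin on the work surface. World frame = base frame: x ahead of the robot, y to its left, z up, the work surface at z = 0. Lengths are in m, angles in rad, forces in N, time in s.
With the tool pointing down it reaches from about 0.4 to 0.875 m from the base axis. Payload 19.3 kg.
Tool frame: the origin (TCP) lies on the front face of the gripper's body, between the roots of the fingers; the fingertips stand 73 mm ahead of it and the grasp point (between the pads) lies 54 mm ahead of it (r.grasp_offset is the distance from the TCP to the grasp point, in m); z points along the fingers, y is the line along which they close (so a half turn about z gives the same grasp; the last joint's range is limited). The gripper opens to 85 mm and grips with 20 to 120 N. Pads are 22 mm wide; open, the fingers measure 114 mm over their backs; the gripper's body (76 mm by 85 mm) begins 54 mm behind the grasp point. The pads swing forward as they close: fully open they stand 13 mm farther back than shut.
Start: joints at [-1.329, 0.521, -0.036, 1.599, 0.021, 1.021, -0.113], TCP at [0.192, 0.595, 0.304] pointing down, gripper open.
Joint ranges: [-2.91, 2.91], [-0.3, 2.13], [-1.5, 1.42], [0.17, 2.43], [-1.26, 4.41], [0.16, 1.93], [-2.52, 2.52]. Speed limits (rad/s): [1.89, 1.89, 2.39, 2.39, 3.01, 3.01, 3.01].

INTERFACE

Orientations are given as a rotation vector (axis times angle).
In Python, from cell import r, snapshot, workorder gives the robot as it stands.
- The arm moves only by the tool jog_arm, never from a script. Its argument "targets" is a list that holds one entry, the list of rows, each a list of 4 numbers: the shift along the tool's x, y, z in mm, then the turn about the tool's z in degrees. In form: [[[tx, ty, tz, spin], ...]]. A call has 1 to 5 rows; each row shifts and turns the commanded pose from where the row before left it, along the tool's axes as they then stand; what a row does not reach is not made up. A row lasts 1/10 s, in which the tool goes at most 50 mm and 8.59 degrees, less where a joint would pass 70% of its speed; a pose out of reach is approached as far as the arm can. A call is refused whole if a number of a shift passes 50 or a number of a turn 8.59, either way. A call with a gripper value outside its range is refused whole. "jaw" is the opening in per cent of the stroke, from 0 (shut) to 100 (fully open), set as the call begins (left out, the last holds). The fingers move at their own pace and stop on an object; "force" is the grip in N (left out, the last holds). Time passes only in rows, so rows that do not move let the fingers close. It gives the time, the measured TCP pose, the force, the opening and the grip force at its end, in the units of the state.
- r.sense(): the state, without advancing time (a new reading comes with each control period).
- snapshot(name): name is "scene" or "top" or "wrist"; returns a dict with "img" (420x560x3 uint8, blue, green, red), "fx", "fy", "cx", "cy" (pixels), "k1" (the pictures are not rectified: a ray, as slopes to the right and down, at radius r is drawn at 1 + k1 r^2 times it, then the intrinsics apply), "extrinsics" (4x4, takes a point from world to camera coordinates). Camera axes: x right, y down, z forward; pixel columns grow to the right and rows downward; lengths in m; the calibration is good to about 2 mm. A picture is of the moment at which its call begins. There is no depth.
- workorder.sign_off(): hands the job in; it is judged then, once.
The state is a dict: "time_s": time; "qpos": joint angles; "qvel": joint speeds; "effort": joint torques, N m; "eef_pos": TCP position; "tcp_rot": TCP orientation; "force": force on the tool from outside, world axes, zero at the start; "ft_torque": the same for the moment, N m; "opening": finger opening in m; "grasp_force": force on a finger pad.
Only numpy, scipy, OpenCV 4.12 (cv2) and the standard library are available. Lean on these libraries where they do the work, as an engineer would, in place of code of your own. Each camera call takes 0.05 s, during which the arm holds its last target. There are 200 camera calls.

## Working session

There is one attempt and no reset: what is moved stays moved. The work goes in short steps, Python scripts to look and compute and a tool call to move; the robot and the scene stay as the last step left them, time stands still between calls to the robot, and variables do not carry over. Pictures are saved under pics/ and viewed, at most 10 in all, crops included, and the job is handed in when it is done.

Besides the shell and the picture viewer there is one more tool, called as name(argument=value, ...) on one line, values as JSON. jog_arm: Moves the arm, as the interface text tells. Its arguments: {"type":"object","properties":{"targets":{"type":"array"},"jaw":{"type":"number"},"force":{"type":"number"}},"required":["targets"]}

```bash
mkdir -p pics; ls; python3 - <<'E'
from cell import r,snapshot
import cv2,pickle
for n in("scene","top"):
    s=snapshot(n);cv2.imwrite(f"pics/{n}0.png",s["img"]);pickle.dump(s,open(n+".pkl","wb"))
s=r.sense();print(s)
E
```

```text
pics
{'time_s': 0.1, 'qpos': array([-1.32919536,  0.52193977, -0.03629985,  1.59993716,  0.02118354,
        1.02110834, -0.11278504]), 'qvel': array([ 1.98296353e-03, -1.90566756e-03,  4.87151576e-05,  1.03753331e-04,
        5.75094068e-04, -1.18188844e-03, -2.98996879e-04]), 'effort': array([ 2.78830361e-03, -9.28478909e+01,  1.98338427e+00, -3.70523322e+01,
        1.80631271e-02,  5.51859965e-03, -7.74231717e-05]), 'eef_pos': array([0.19170245, 0.59463758, 0.30339764]), 'tcp_rot': array([-4.87825363e-01, -3.10339867e+00,  1.57784274e-03]), 'force': array([-0.45233095, -0.1154831 , -0.18671636]), 'ft_torque': array([0.01723815, 0.02300199, 0.01976261]), 'grasp_force': 0.0, 'opening': 0.08554842532069037}
```

View pics/scene0.png

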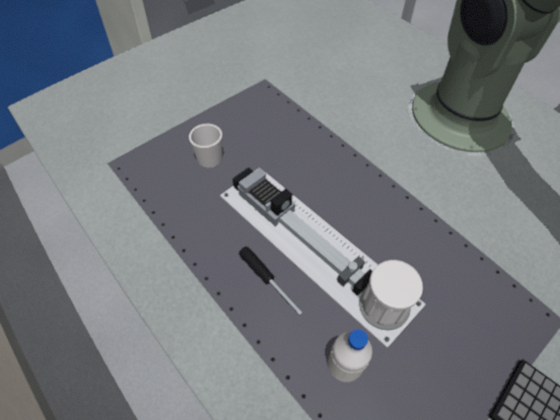

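View pics/top0.png

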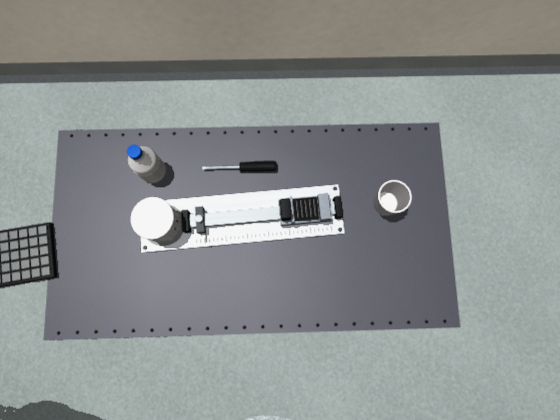

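The top view shows the rail at about (140–343, 185–250), with the plate near (306, 208), the collar near (201, 219) and the canister near (155, 220). I'll enlarge it for exact pixels.

```bash
python3 - <<'E'
import cv2,pickle
a=pickle.load(open("top.pkl","rb"))["img"][175:260,185:350]
b=pickle.load(open("scene.pkl","rb"))["img"][160:300,215:380]
cv2.imwrite("pics/tc.png",cv2.resize(a,None,fx=4.8,fy=4.8,interpolation=cv2.INTER_CUBIC))
cv2.imwrite("pics/sc.png",cv2.resize(b,None,fx=4,fy=4,interpolation=cv2.INTER_CUBIC))
E
```

```text
(no output)
```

View pics/tc.png

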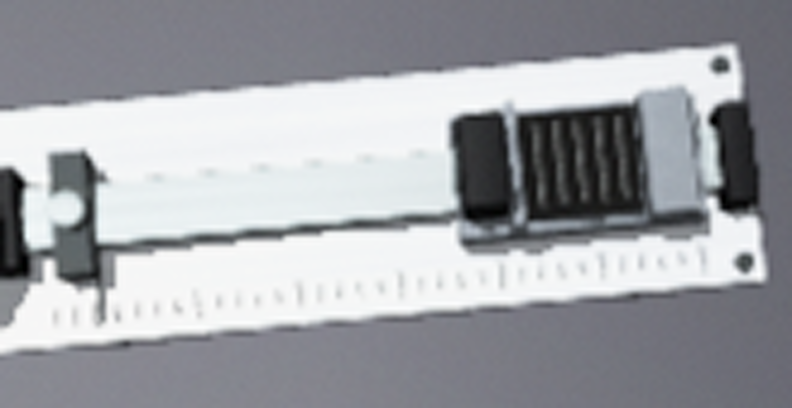

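View pics/sc.png

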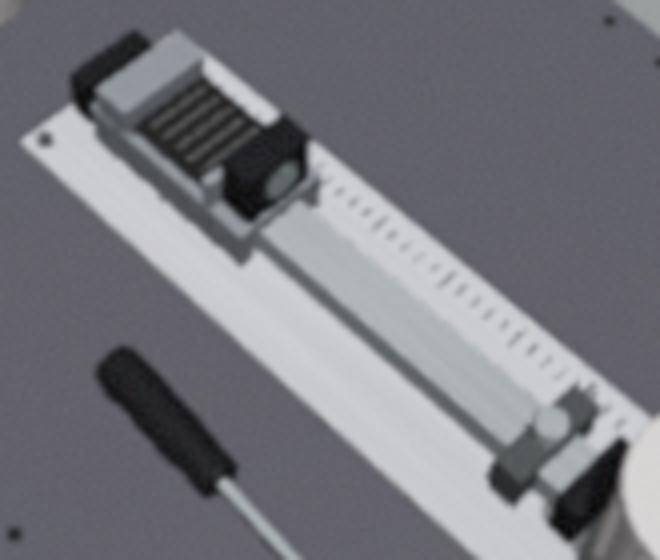

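The crops show the plate centre at about (583, 163) in the top crop, the collar face edge running (93, 153)–(98, 270), and the base plate's right corners at (738, 45) and (767, 282). The scene crop shows the same layout, with nothing blocking the slide's path.

```bash
cat > h.py <<'E'
import numpy as np,cv2,pickle
from scipy.spatial.transform import Rotation as R
def px(s,uv,z):
    K=np.array([[s["fx"],0,s["cx"]],[0,s["fy"],s["cy"]],[0,0,1]]);E=np.array(s["extrinsics"])
    n=cv2.undistortPoints(np.array(uv,float).reshape(-1,1,2),K,np.array([s["k1"],0,0,0,0]))[:,0]
    d=np.c_[n,np.ones(len(n))]@E[:3,:3]; c=-E[:3,:3].T@E[:3,3]
    return c+d*((z-c[2])/d[:,2])[:,None]
E
python3 - <<'E'
from h import *
np.set_printoptions(precision=4,suppress=True)
t=pickle.load(open("top.pkl","rb"));s=pickle.load(open("scene.pkl","rb"))
T=lambda p,z:px(t,np.array(p)/4.8+[184.6,174.6],z)
S=lambda p,z:px(s,np.array(p)/4+[214.6,159.6],z)
pl=T([(519,112),(640,105),(645,213),(527,220)],.05);print("plate",pl,pl.mean(0))
print("collar",T([(93,153),(100,268)],.04))
c=T([(738,45),(767,282),(0,352),(0,112)],.008);print("base",c)
print("sc plate",S([(198,125)],.05),"collar",S([(580,390),(492,468)],.04),"base",S([(22,140)],.008))
print("collar head", T([(68,209)],.052),S([(550,420)],.052))
for e in ((c[2]-c[1]),(c[3]-c[0])): print(np.degrees(np.arctan2(e[1],e[0])))
print(R.from_rotvec([-4.87825363e-01, -3.10339867e+00,  1.57784274e-03]).as_matrix(), px(t,[(155,218)],.097))
E
```

```text
plate [[ 0.6223 -0.0757  0.05  ]
 [ 0.6244 -0.1341  0.05  ]
 [ 0.5717 -0.1341  0.05  ]
 [ 0.5698 -0.0777  0.05  ]] [ 0.5971 -0.1054  0.05  ]
collar [[0.6092 0.1296 0.04  ]
 [0.5533 0.126  0.04  ]]
base [[ 0.6633 -0.1901  0.008 ]
 [ 0.5425 -0.1979  0.008 ]
 [ 0.5177  0.1793  0.008 ]
 [ 0.6376  0.1809  0.008 ]]
sc plate [[ 0.5997 -0.1096  0.05  ]] collar [[0.5533 0.1325 0.04  ]
 [0.6164 0.1349 0.04  ]] base [[ 0.6636 -0.1907  0.008 ]]
collar head [[0.5801 0.1394 0.052 ]] [[0.5824 0.1379 0.052 ]]
93.76153374457074
93.96452616378065
[[-0.9518  0.3068 -0.0002]
 [ 0.3068  0.9518 -0.001 ]
 [-0.0001 -0.001  -1.    ]] [[0.5751 0.226  0.097 ]]
```

jog_arm(targets=[[[0, 0, 0, -7.2], [0, 0, 0, -7.2], [0, 0, 0, -7.3], [-15, -30, 0, 0], [-15, -30, 0, 0]]], jaw=0)

```text
time_s: 0.6
eef_pos: [0.2256, 0.5363, 0.3032]
tcp_rot: [0.108, -3.139, 0.001]
force: [0.4, -0.9, 0.4]
opening: 0.0123
grasp_force: 0.0
```

jog_arm(targets=[[[-15, -30, 0, 0], [-15, -30, 0, 0], [-15, -30, 0, 0], [-15, -30, 0, 0], [-15, -30, 0, 0]]])

```text
time_s: 1.1
eef_pos: [0.311, 0.391, 0.3038]
tcp_rot: [0.105, -3.14, 0.0]
force: [0.8, -0.1, -0.0]
opening: -0.0001
grasp_force: 0.0
```

jog_arm(targets=[[[-15, -30, 0, 0], [-15, -30, 0, 0], [-15, -30, 0, 0], [-15, -30, 0, 0], [-15, -30, 0, 0]]])

```text
time_s: 1.6
eef_pos: [0.3959, 0.2463, 0.3038]
tcp_rot: [0.105, -3.14, 0.0]
force: [0.1, 0.5, -0.3]
opening: 0.0
grasp_force: 0.0
```

jog_arm(targets=[[[-15, -30, 0, 0], [-15, -30, 0, 0], [-15, -30, 0, 0], [-15, -30, 0, 0], [-15, -30, 0, 0]]])

```text
time_s: 2.1
eef_pos: [0.4807, 0.1017, 0.3038]
tcp_rot: [0.105, -3.14, 0.0]
force: [0.4, 0.6, 0.2]
opening: -0.0
grasp_force: 0.0
```

jog_arm(targets=[[[-15, -30, 0, 0], [-15, -30, 0, 0], [-15, -30, 0, 0], [0, 0, 0, 0], [0, 0, 0, 0]]])

```text
time_s: 2.6
eef_pos: [0.5311, 0.0158, 0.3035]
tcp_rot: [0.103, -3.139, 0.0]
force: [-0.1, 0.3, -1.4]
opening: 0.0004
grasp_force: 0.0
```

jog_arm(targets=[[[-15, -32, 0, 0], [-15, -32, 0, 0], [-15, -32, 20, 0], [-14, -31, 30, 0], [0, 0, 30, 0]]])

```text
time_s: 3.1
eef_pos: [0.5994, -0.1097, 0.2229]
tcp_rot: [-0.1, 3.139, -0.003]
force: [0.1, 0.6, -0.7]
opening: -0.0001
grasp_force: 0.0
```

jog_arm(targets=[[[0, 0, 25, 0], [0, 0, 15, 0], [0, 0, 5, 0], [0, 0, 0, 0], [0, 0, 0, 0]]])

```text
time_s: 3.6
eef_pos: [0.599, -0.1063, 0.1801]
tcp_rot: [-0.106, 3.138, -0.0]
force: [1.2, -0.1, 0.5]
opening: -0.0001
grasp_force: 0.0
```

```bash
python3 - <<'E'
from cell import r,snapshot
import cv2,numpy as np
ims=[]
a=snapshot("top")["img"][170:260,230:350];b=snapshot("scene")["img"][110:230,200:320];w=snapshot("wrist")["img"]
a=cv2.resize(a,(400,300),interpolation=2);b=cv2.resize(b,(400,400),interpolation=2)[:300]
cv2.imwrite("pics/n1.png",np.vstack([np.hstack([a,b]),np.hstack([cv2.resize(w,(400,300)),np.zeros((300,400,3),np.uint8)])]))
print(r.sense()["eef_pos"],r.sense()["force"])
E
```

```text
[ 0.59894329 -0.10643599  0.17991757] [ 0.62512687 -0.03063051  0.29786229]
```

View pics/n1.png

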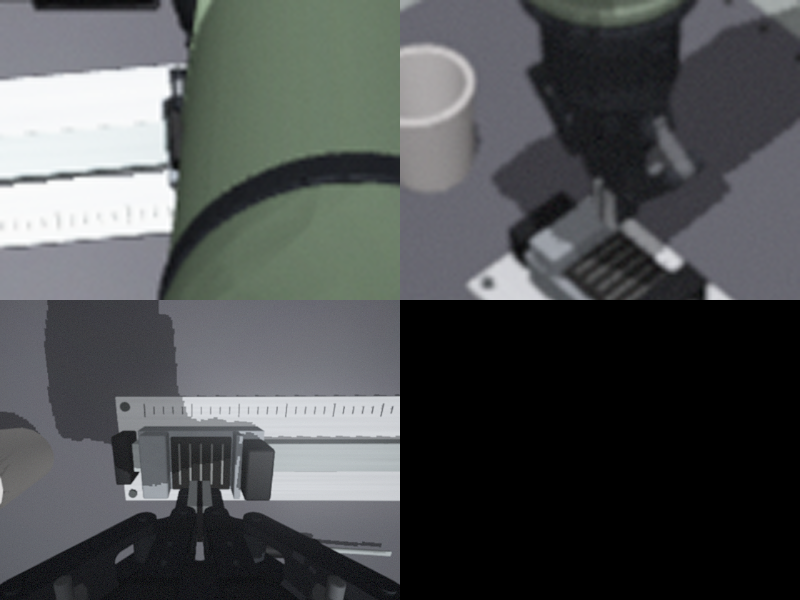

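The wrist view shows the closed fingers (col ~200) over the middle of the plate (cols 171–233), so I'm going down.

jog_arm(targets=[[[0, 0, 20, 0], [0, 0, 18, 0], [0, 0, 10, 0], [0, 0, 2, 0], [0, 0, 0, 0]]])

```text
time_s: 4.25
eef_pos: [0.5987, -0.1066, 0.1293]
tcp_rot: [-0.105, 3.14, -0.0]
force: [-0.9, -0.9, -0.6]
opening: -0.0001
grasp_force: 0.0
```

jog_arm(targets=[[[0, 0, 2, 0], [0, 0, 2, 0], [0, 0, 2, 0], [0, 0, 1, 0], [0, 0, 0, 0]]])

```text
time_s: 4.75
eef_pos: [0.5987, -0.1065, 0.1221]
tcp_rot: [-0.105, 3.14, -0.0]
force: [-0.8, -0.2, 4.3]
opening: 0.0001
grasp_force: 2.3
```

Contact made, as expected.

jog_arm(targets=[[[0, 0, 1, 0], [0, 0, 1, 0], [0, 0, 1, 0], [0, 0, 1, 0], [0, 0, 0, 0]]])

```text
time_s: 5.25
eef_pos: [0.5987, -0.1066, 0.1185]
tcp_rot: [-0.105, 3.139, -0.0]
force: [-3.2, 1.4, 12.8]
opening: -0.0003
grasp_force: 6.3
```

jog_arm(targets=[[[0, 0, 1, 0], [0, 0, 0.5, 0], [0, 0, 0, 0]]])

```text
time_s: 5.55
eef_pos: [0.5987, -0.1066, 0.1171]
tcp_rot: [-0.105, 3.139, -0.0]
force: [-2.9, 1.0, 12.3]
opening: -0.0001
grasp_force: 6.6
```

jog_arm(targets=[[[0, 0, 0.7, 0], [0, 0, 0, 0], [0, 0, 0, 0]]])

```text
time_s: 5.85
eef_pos: [0.5987, -0.1067, 0.1166]
tcp_rot: [-0.105, 3.139, -0.0]
force: [-4.7, 1.2, 16.8]
opening: -0.0002
grasp_force: 8.1
```

jog_arm(targets=[[[0, 1, 0, 0], [0, 2, 0, 0], [0, 3, 0, 0], [0, 3, 0, 0], [0, 3, 0, 0]]])

```text
time_s: 6.35
eef_pos: [0.598, -0.0949, 0.1166]
tcp_rot: [-0.104, 3.139, -0.001]
force: [-4.5, -1.1, 16.3]
opening: 0.0003
grasp_force: 7.9
```

```bash
python3 - <<'E'
from cell import r,snapshot
import cv2
w=snapshot("wrist")["img"];cv2.imwrite("pics/w2.png",w)
print(r.sense()["eef_pos"],r.sense()["force"])
E
```

```text
[ 0.59790552 -0.09428242  0.11657435] [-4.4565843  -0.89306847 17.45958753]
```

View pics/w2.png

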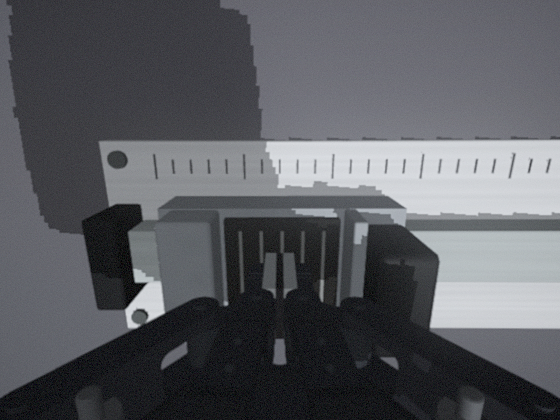

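The plate (cols 224–342) still sits centred under the fingers (col 280), and the gap to the end block has opened. The slide is following freely, so I'll carry on.

jog_arm(targets=[[[0, 5, 0, 0], [0, 6, 0, 0], [0, 6, 0, 0], [0, 6, 0, 0], [0, 6, 0, 0]]])

```text
time_s: 6.9
eef_pos: [0.596, -0.0659, 0.1166]
tcp_rot: [-0.104, 3.139, -0.001]
force: [-4.0, -1.2, 15.4]
opening: 0.0004
grasp_force: 8.1
```

jog_arm(targets=[[[0, 6, 0, 0], [0, 6, 0, 0], [0, 6, 0, 0], [0, 6, 0, 0], [0, 6, 0, 0]]])

```text
time_s: 7.4
eef_pos: [0.5939, -0.0359, 0.1166]
tcp_rot: [-0.104, 3.139, -0.001]
force: [-4.6, -1.8, 16.9]
opening: 0.0002
grasp_force: 8.4
```

jog_arm(targets=[[[0, 6, 0, 0], [0, 6, 0, 0], [0, 6, 0, 0], [0, 6, 0, 0], [0, 6, 0, 0]]])

```text
time_s: 7.9
eef_pos: [0.5919, -0.0059, 0.1166]
tcp_rot: [-0.104, 3.139, -0.0]
force: [-4.1, -1.8, 17.0]
opening: 0.0004
grasp_force: 8.6
```

jog_arm(targets=[[[0, 6, 0, 0], [0, 6, 0, 0], [0, 6, 0, 0], [0, 6, 0, 0], [0, 6, 0, 0]]])

```text
time_s: 8.4
eef_pos: [0.5899, 0.0241, 0.1166]
tcp_rot: [-0.104, 3.139, -0.0]
force: [-5.1, -1.5, 17.8]
opening: -0.0001
grasp_force: 8.7
```

jog_arm(targets=[[[0, 6, 0, 0], [0, 6, 0, 0], [0, 5, 0, 0], [0, 4, 0, 0], [0, 2, 0, 0]]])

```text
time_s: 8.9
eef_pos: [0.5883, 0.0474, 0.1165]
tcp_rot: [-0.105, 3.139, 0.0]
force: [-5.6, -1.0, 18.3]
opening: 0.0001
grasp_force: 8.9
```

```bash
python3 - <<'E'
from cell import r,snapshot
import cv2
w=snapshot("wrist")["img"];cv2.imwrite("pics/w3.png",w)
print(r.sense()["eef_pos"],r.sense()["force"])
E
```

```text
[0.588305   0.04757465 0.11655038] [-5.80705471  0.38101928 18.34682394]
```

View pics/w3.png

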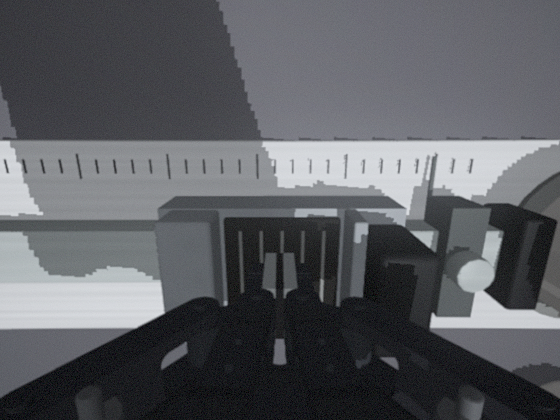

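The fingers are still centred on the plate. The nose is at col ~405 and the collar face at ~427, about 10–12 mm to go. I'll creep in and watch the force.

jog_arm(targets=[[[0, 2, 0, 0], [0, 2, 0, 0], [0, 2, 0, 0], [0, 1, 0, 0], [0, 1, 0, 0]]])

```text
time_s: 9.45
eef_pos: [0.5878, 0.055, 0.1166]
tcp_rot: [-0.105, 3.139, -0.0]
force: [-5.5, -1.2, 17.7]
opening: -0.0002
grasp_force: 8.8
```

jog_arm(targets=[[[0, 1, 0, 0], [0, 1, 0, 0]]])

```text
time_s: 9.65
eef_pos: [0.5877, 0.0569, 0.1165]
tcp_rot: [-0.105, 3.14, -0.0]
force: [-5.4, -2.3, 17.8]
opening: -0.0001
grasp_force: 8.9
```

jog_arm(targets=[[[0, 1, 0, 0]]])

```text
time_s: 9.75
eef_pos: [0.5876, 0.0579, 0.1165]
tcp_rot: [-0.105, 3.14, -0.0]
force: [-5.4, -1.8, 17.7]
opening: -0.0001
grasp_force: 8.9
```

jog_arm(targets=[[[0, 1, 0, 0], [0, 1, 0, 0]]])

```text
time_s: 9.95
eef_pos: [0.5875, 0.0599, 0.1166]
tcp_rot: [-0.105, 3.139, -0.0]
force: [-5.5, -1.6, 17.3]
opening: 0.0001
grasp_force: 8.9
```

jog_arm(targets=[[[0, 1, 0, 0]]])

```text
time_s: 10.05
eef_pos: [0.5874, 0.0609, 0.1166]
tcp_rot: [-0.105, 3.139, -0.0]
force: [-4.3, -1.2, 17.3]
opening: -0.0
grasp_force: 8.9
```

```bash
python3 - <<'E'
from cell import r,snapshot
import cv2
w=snapshot("wrist")["img"][130:360,200:520];cv2.imwrite("pics/w4.png",cv2.resize(w,None,fx=2.5,fy=2.5))
print(r.sense()["eef_pos"],r.sense()["force"])
E
```

```text
[0.58739365 0.061118   0.11655848] [-5.4473     -0.99979533 17.47448638]
```

View pics/w4.png

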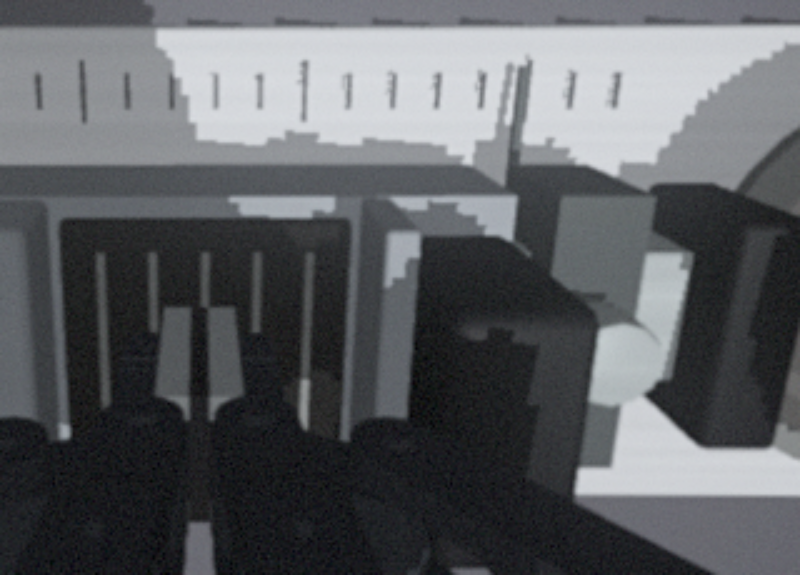

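The nose edge (517, 195) is close to the collar but there's no contact force yet. I'll keep creeping.

jog_arm(targets=[[[0, 1, 0, 0], [0, 1, 0, 0]]])

```text
time_s: 10.3
eef_pos: [0.5873, 0.0629, 0.1166]
tcp_rot: [-0.105, 3.14, -0.0]
force: [-6.0, -1.0, 18.3]
opening: 0.0
grasp_force: 8.9
```

jog_arm(targets=[[[0, 1, 0, 0], [0, 1, 0, 0]]])

```text
time_s: 10.5
eef_pos: [0.5871, 0.0649, 0.1166]
tcp_rot: [-0.105, 3.14, -0.0]
force: [-5.8, -0.3, 18.8]
opening: 0.0001
grasp_force: 8.9
```

jog_arm(targets=[[[0, 1, 0, 0]]])

```text
time_s: 10.6
eef_pos: [0.5871, 0.0659, 0.1166]
tcp_rot: [-0.105, 3.139, -0.0]
force: [-5.5, -1.7, 17.7]
opening: 0.0001
grasp_force: 8.9
```

jog_arm(targets=[[[0, 1, 0, 0], [0, 1, 0, 0]]])

```text
time_s: 10.8
eef_pos: [0.5869, 0.0679, 0.1165]
tcp_rot: [-0.105, 3.14, -0.0]
force: [-5.0, -0.8, 17.9]
opening: -0.0
grasp_force: 8.9
```

jog_arm(targets=[[[0, 1, 0, 0]]])

```text
time_s: 10.9
eef_pos: [0.5869, 0.0689, 0.1166]
tcp_rot: [-0.105, 3.139, -0.0]
force: [-4.6, -2.3, 17.3]
opening: -0.0001
grasp_force: 8.9
```

jog_arm(targets=[[[0, 1, 0, 0]]])

```text
time_s: 11.0
eef_pos: [0.5868, 0.0697, 0.1166]
tcp_rot: [-0.105, 3.14, -0.001]
force: [-4.6, -6.8, 18.4]
opening: 0.0002
grasp_force: 9.0
```

jog_arm(targets=[[[0, 0.5, 0, 0], [0, 0, 0, 0]]])

```text
time_s: 11.2
eef_pos: [0.5868, 0.0697, 0.1165]
tcp_rot: [-0.104, 3.14, -0.001]
force: [-5.0, -5.3, 18.2]
opening: -0.0002
grasp_force: 8.9
```

```bash
python3 - <<'E'
from cell import r,snapshot
import cv2
w=snapshot("wrist")["img"][130:360,200:520];cv2.imwrite("pics/w5.png",cv2.resize(w,None,fx=2.5,fy=2.5))
print(r.sense()["eef_pos"],r.sense()["force"])
E
```

```text
[0.58681975 0.06965485 0.11658179] [-4.77798611 -4.24193658 16.53184782]
```

View pics/w5.png

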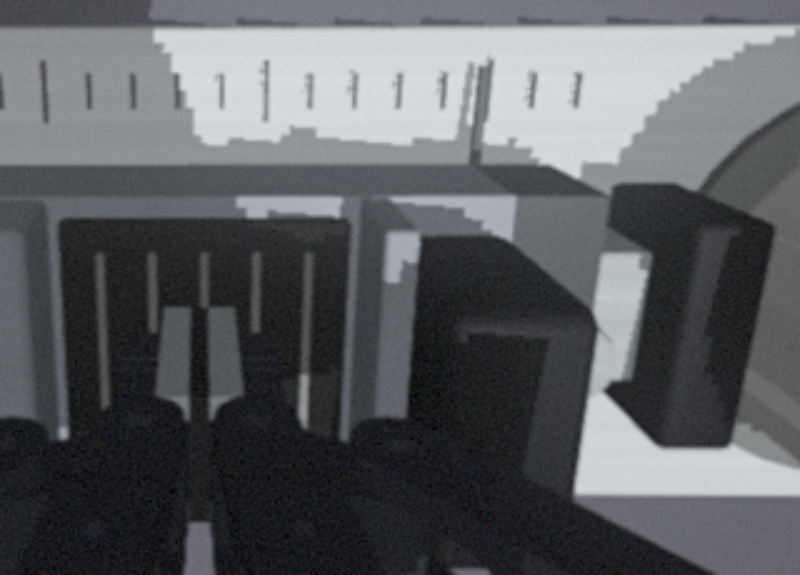

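The nose and collar now touch (col 517), the force stopped the motion, and the collar's pointer is still between the same scale marks. I'll lift straight up.

jog_arm(targets=[[[0, 0, -2, 0], [0, 0, -3, 0], [0, 0, -4, 0], [0, 0, -10, 0], [0, 0, -20, 0]]])

```text
time_s: 11.75
eef_pos: [0.5861, 0.0707, 0.1545]
tcp_rot: [0.105, -3.138, 0.0]
force: [0.0, 0.6, 0.5]
opening: 0.0001
grasp_force: 0.0
```

jog_arm(targets=[[[0, 0, -25, 0], [0, 0, -25, 0], [0, 0, -20, 0], [0, 0, 0, 0], [0, 0, 0, 0]]])

```text
time_s: 12.25
eef_pos: [0.5867, 0.0708, 0.2251]
tcp_rot: [-0.105, 3.139, 0.0]
force: [-0.7, -0.2, -0.1]
opening: 0.0001
grasp_force: 0.0
```

```bash
python3 - <<'E'
from cell import r,snapshot
import cv2
cv2.imwrite("pics/w6.png",snapshot("wrist")["img"])
print(r.sense()["eef_pos"],r.sense()["force"])
E
```

```text
[0.58640068 0.07070676 0.2244282 ] [ 0.75592552 -0.298886   -0.10675446]
```

View pics/w6.png

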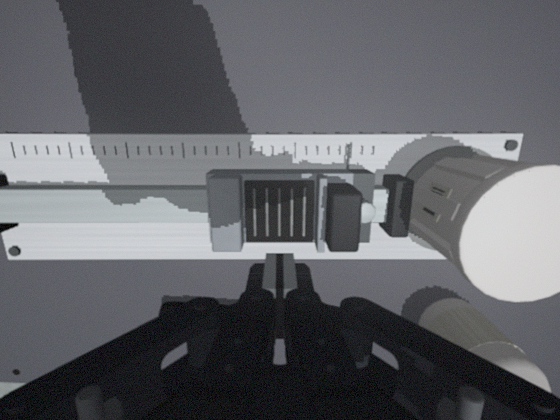

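The slide's nose rests against the collar (col ~360), the plate is up, and the canister is undisturbed on its pad. The arm is clear, with no force on it.

```bash
python3 -c "
from cell import workorder
print(workorder.sign_off())"
```

```text
the job is handed in; nothing more can be done
None
```

The slide was pushed with its brake plate held down until it rested against the stop collar; the plate is up again, the arm is clear, and the job is handed in at about 12 s of robot time.

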